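# Stack the accepted-parts totes on the inspection table

## Robot

A 6-joint arm with a two-finger parallel gripper is mounted at the origin on the work surface. World frame = base frame: x ahead of the robot, y to its left, z up, the work surface at z = 0. Lengths are in m, angles in rad, forces in N, time in s.
With the tool pointing down it reaches from about 0.25 to 0.775 m from the base axis. Payload 4 kg.
Tool frame: the origin (TCP) lies midway between the tips of the shut fingers; the grasp point (between the pads) lies robot.grip_point_offset behind it (robot.grip_point_offset is the distance from the TCP to the grasp point, in m); z points along the fingers, x is the direction in which the jaws open and shut, and the axes are right-handed (so a half turn about z gives the same grasp; the last joint's range is limited). The gripper opens to 94 mm and grips with 3 to 60 N. Pads are 16 mm wide; open, the fingers measure 119 mm over their backs; the gripper's body (75 mm by 177 mm) begins 78 mm behind the grasp point.
Start: joints at [-1.215, 0.087, 1.371, -0, 1.684, -0.103], TCP at [0.244, -0.493, 0.206] pointing down, gripper open.
Joint ranges: [-3.1, 3.1], [-0.76, 2.03], [0.27, 2.55], [-1.08, 4.22], [0.17, 2.65], [-2.57, 2.57]. Speed limits (rad/s): [2.79, 2.79, 3.14, 3.14, 3.14, 3.14].

## Interface

Orientations are given as [roll, pitch, yaw] about the fixed x, y, z axes, in that order (R = Rz(yaw) Ry(pitch) Rx(roll)).
In Python, from bench import robot, optics, finder gives the robot as it stands. The module is installed in compiled form; this text tells all that it offers.
- The arm moves only by the tool arm_command, never from a script. Its argument "plan" is a list of rows, each a list of 5 numbers: the opening, from 0 (shut) to 1 (fully open), then the shift along the world's x, y, z in m, then the turn about the world's z in degrees. A call has 1 to 10 rows; each row is the pose to reach, as a shift and turn from the pose commanded when the call began; what a row does not reach only later rows make up. A row lasts 1/8 s, in which the tool goes at most 62.5 mm and 10.7 degrees, less where a joint would pass 70% of its speed; a pose out of reach is approached as far as the arm can. A call with a gripper value outside its range is refused whole. The fingers move at their own pace and stop on an object; the grip force is fixed at half the most. Time passes only in rows, so rows that repeat a pose let the fingers close. It gives the time, the measured TCP pose, the force and the opening at its end, in the units of the state.
- robot.get_obs(): the state, without advancing time (a new reading comes with each control period).
- optics.snapshot(name): name is "scene" or "side" or "wrist"; returns a dict with "image" (480x640x3 uint8, red, green, blue), "fx", "fy", "cx", "cy" (pixels), "dist" ([k1, k2, p1, p2, k3] as OpenCV has them; the pictures are not rectified), "position" and "rotation" of the camera in the world; the wrist camera has in their place "hand_eye" (4x4, takes a point from camera to tool coordinates, whose origin is the TCP and whose axes are the tool frame's). Camera axes: x right, y down, z forward; pixel columns grow to the right and rows downward; lengths in m; the calibration is good to about 2 mm. A picture is of the moment at which its call begins: read the wrist's pose just before it. There is no depth.
- robot.close_job(): hands the job in, once; it reports no verdict.
Trained networks look in the newest picture that a camera, given by its name, has taken for a name from the list of things; names that differ only in an ending like _2 or _b are one class to them, and where a whole thing is asked for, a point or a joint stands for the part that bears it (a point fixed in the world has none). Each returns a list of dicts, best first, with "p" (0 to 1); they miss things now and then, are a little off and sometimes report something else, mostly with a low value. They report only what shows in the picture. A call takes as long as a camera call. They do not tell look-alikes from the thing itself.
- finder.masks_of(label, camera): "pixels" (480x640 bool, what is visible of it) and "extent" ([left, top, right, bottom] in pixels, round what is visible of it).
The state is a dict: "time": time; "joint_positions": joint angles; "qvel": joint speeds; "joint_torque": joint torques, N m; "tool_pos": TCP position; "ee_rot": TCP orientation; "wrist_force": force on the tool from outside, world axes, zero at the start; "wrist_torque": the same for the moment, N m; "width": finger opening in m.
Only numpy, scipy, OpenCV 4.12 (cv2) and the standard library are available. Lean on these libraries where they do the work, as an engineer would, in place of code of your own. Each camera call takes 0.05 s, during which the arm holds its last target.

## Task

Stack the blue tote of brass bushings on top of the blue tote of steel bushings. These totes nest into each other when they face the same way and stack when they face opposite ways, so turn the brass tote until its white end lies over the plain blue end of the steel tote, set it down gently so that it stands level on the ledges inside the steel tote's rim, and let go. Leave the steel tote where it stands and leave the red tote of rejects alone.

Things in the scene. Friction and masses are not known exactly. Their poses are not given: they have to be found in the camera images.
- brass_tote_center (a point): Centre (25 mm above the underside) of the loose blue tote of brass bushings, the one to move, 0.2-0.5 kg. Open top, 170 (x) x 66 (y) mm at the rim, 50 high, tapering to a 145 x 41 underside. +x points to its white end, z up. Grip across y, fingers outside, on the flat upright pads at mid-length of both long sides: 66 mm apart, 44 long, 34 to 50 mm above the underside.
- brass_tote_white_end (a point): Middle of the white lip (58 mm wide, 10 mm long) at the white end of the brass tote, 89 mm from its centre along +x, 47 mm above its underside; the other end is plain blue. Axes as the tote's. Facing the same way as the tote below, a tote sinks in and nests (underside only about 21 mm above the other's); turned half round it stands on the ledges.
- steel_tote_center (a point): Centre (25 mm above the underside) of the loose blue tote of silver steel bushings, 0.6 kg, same shape; +x to its own white end, z up. Four ledges inside its long walls, tops 46 mm above its underside and 4 mm below the rim, carry the stacked tote, with about 9 mm play each way in x and y. Stacked: brass tote's centre 46 mm above this point, its +x opposite to this +x.
- red_tote_center (a point): Centre (25 mm above the underside) of the loose red tote of dark rejected parts, 0.35 kg, same shape, also with a white end (+x): a bystander.
Mind the look-alikes: they are no part of the job. Leave any turquoise look-alike of the part that bears brass_tote_center alone.

How it is judged:
At the end, for the whole second after the job is handed in: The brass-bushing tote stands at rest on the ledges of the steel-bushing tote: centres within 15 mm horizontally, 43 to 48 mm apart in height, its white end over the steel tote's plain end, long axes within 0.2 rad, both level within 0.05 rad, the steel tote still on the table (horizontal distance between brass_tote_center and steel_tote_center below 0.015 m and z of brass_tote_center in the frame of steel_tote_center between 0.043 and 0.048 m and x of brass_tote_white_end in the frame of steel_tote_center below -0.06 m and angle between the x axis of brass_tote_center and the x axis of steel_tote_center, either way round below 0.2 rad and angle between each of brass_tote_center, steel_tote_center's own z axis and vertical below 0.05 rad and height (world z) of steel_tote_center below 0.03 m and linear speed of brass_tote below 0.02 m/s); the robot touches nothing.
It fails at once if the red tote was moved more than 20 mm (distance of red_tote_center from where it was at the start of the episode above 0.02 m).
It fails at once if the steel tote was moved more than 30 mm (distance of steel_tote_center from where it was at the start of the episode above 0.03 m).
It fails at once if the brass tote was dropped or slammed onto the steel tote (faster than 0.5 m/s just above it) (horizontal distance between brass_tote_center and steel_tote_center below 0.04 m and z of brass_tote_center in the frame of steel_tote_center below 0.08 m and linear speed of brass_tote above 0.5 m/s).
It also fails if it takes over 32 s, if anything falls off the work surface, if the arm or the gripper's body presses on something with over 40 N, if the wrist force passes 120 N, or if a joint passes its speed limit or range.

## Working session

There is one attempt and no reset: what is moved stays moved. The work goes in short steps, Python scripts to look and compute and a tool call to move; the robot and the scene stay as the last step left them, time stands still between calls to the robot, and variables do not carry over. Pictures are saved under pics/ and viewed, and the job is handed in when it is done.

Besides the shell and the picture viewer there is one more tool, called after "Request:" by a JSON object that holds its "method" and its "body". arm_command: Moves the arm, as the interface text tells. Its arguments: {"type":"object","properties":{"plan":{"type":"array","items":{"type":"array","items":{"type":"number"}}}},"required":["plan"]}

```bash
mkdir -p pics; cat > h.py <<'E'
from bench import robot, optics, finder
import numpy as np, cv2
def snap(n,fn):
    s=optics.snapshot(n); cv2.imwrite('pics/'+fn,s['image'][:,:,::-1]); return s
def ray(s,uv,P=None,R=None):
    K=np.array([[s['fx'],0,s['cx']],[0,s['fy'],s['cy']],[0,0,1]])
    p=cv2.undistortPoints(np.array(uv,float).reshape(-1,1,2),K,np.array(s['dist'],float)).reshape(-1,2)
    d=np.c_[p,np.ones(len(p))]@np.array(R if R is not None else s['rotation']).T
    return np.array(P if P is not None else s['position']),d
def onz(s,uv,z,P=None,R=None):
    o,d=ray(s,uv,P,R); return o+d*((z-o[2])/d[:,2])[:,None]
E
python3 - <<'E'
from h import *
o=robot.get_obs();print(o)
print(robot.grip_point_offset)
for n in('scene','side','wrist'):
    s=snap(n,n+'0.png'); print(n,{k:v for k,v in s.items() if k!='image'})
    for l in ('brass_tote_center','steel_tote_center','red_tote_center','brass_tote_white_end'):
        for m in finder.masks_of(l,n): print(n,l,round(m['p'],2),m['extent'])
E
```

```text
{'time': 0.0, 'joint_positions': array([-1.21509452e+00,  8.79272733e-02,  1.37225194e+00, -3.94800095e-06,
        1.68361281e+00, -1.03091666e-01]), 'qvel': array([-0.00162593, -0.00058344, -0.00107025, -0.00067059, -0.00089759,
        0.00127829]), 'joint_torque': array([-1.63345503e-04, -3.40186858e+01, -3.02426291e+01,  7.17604277e-02,
        3.29782872e-02, -1.73851477e-04]), 'tool_pos': array([ 0.24338003, -0.49259786,  0.20432053]), 'ee_rot': array([-3.14137022e+00,  2.18809126e-03, -1.11200305e+00]), 'wrist_force': array([ 0.7294505 , -0.24815637,  0.26424314]), 'wrist_torque': array([-0.02047972, -0.00437605,  0.02695406]), 'width': 0.09429988698181832}
0.0188
scene {'fx': 545.7569604638594, 'fy': 545.7569604638594, 'cx': 317.60803581826485, 'cy': 245.629310543299, 'dist': array([-0.12436833,  0.        ,  0.        ,  0.        ,  0.        ]), 'position': array([1.54405109, 0.31598122, 0.75171638]), 'rotation': array([-2.16324876,  0.00357879,  1.80275319])}
scene brass_tote_center 0.87 [300.0, 200.1, 373.0, 231.1]
scene brass_tote_center 0.79 [215.7, 195.0, 284.3, 216.
[... 1431 characters left out ...]
hite_end 0.72 [185.1, 256.6, 263.8, 286.9]
side brass_tote_white_end 0.71 [399.2, 184.3, 426.2, 239.3]
side brass_tote_white_end 0.65 [375.1, 239.7, 409.6, 306.7]
wrist {'fx': 407.409068049216, 'fy': 407.409068049216, 'cx': 322.20111511081114, 'cy': 241.98139689689827, 'dist': array([-0.0916031,  0.       ,  0.       ,  0.       ,  0.       ]), 'hand_eye': array([[ 9.99999669e-01,  4.24560723e-04,  6.93570751e-04,
        -1.36572812e-03],
       [-5.90845359e-04,  9.65348739e-01,  2.60962569e-01,
        -7.66196762e-02],
       [-5.58743193e-04, -2.60962892e-01,  9.65348671e-01,
        -1.79250934e-01],
       [ 0.00000000e+00,  0.00000000e+00,  0.00000000e+00,
         1.00000000e+00]])}
```

View pics/scene0.png

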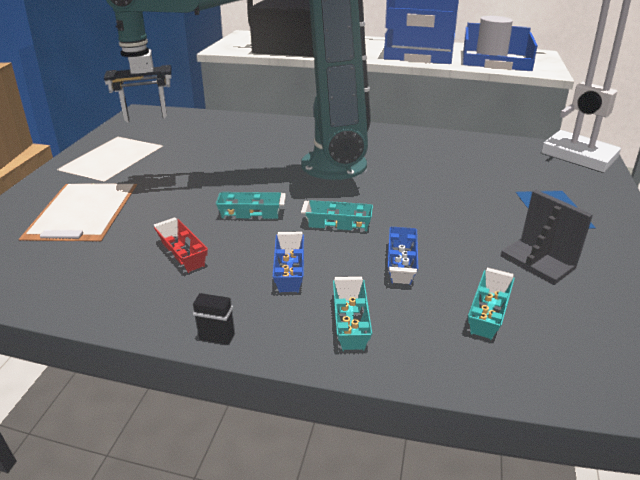

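View pics/side0.png

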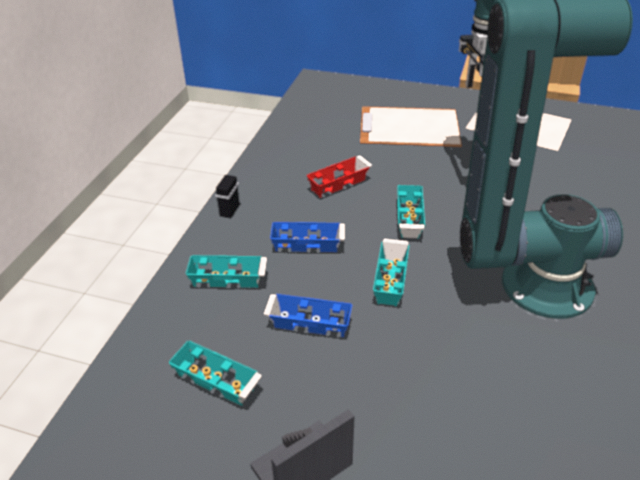

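The scene view shows the blue brass tote at about (289,262), with its white end toward the robot. The blue steel tote is at about (403,255), with its white end away from the robot. The two already face roughly opposite ways. The red tote is at (181,245), and the rest are turquoise look-alikes.

```bash
cat >> h.py <<'E'
from scipy.spatial.transform import Rotation as Ro
from scipy.optimize import minimize
def Rm(s):
    return Ro.from_euler('xyz',s['rotation']).as_matrix()
def tool(o): return np.array(o['tool_pos']),Ro.from_euler('xyz',o['ee_rot']).as_matrix()
def campose(s,o=None):
    if 'position' in s: return np.array(s['position']),Rm(s)
    p,R=tool(o);H=s['hand_eye'];return p+R@H[:3,3],R@H[:3,:3]
def proj(s,X,P,R):
    K=np.array([[s['fx'],0,s['cx']],[0,s['fy'],s['cy']],[0,0,1]])
    Rc=R.T; t=-Rc@P
    return cv2.projectPoints(np.array(X,float).reshape(-1,1,3),cv2.Rodrigues(Rc)[0],t,K,np.array(s['dist'],float))[0].reshape(-1,2)
def box(hx,hy,z): return [[a*hx,b*hy,z] for a,b in((1,1),(1,-1),(-1,-1),(-1,1))]
HULL=np.array(box(.085,.033,.05)+box(.0725,.0205,0)+[[.094,.029,.047],[.094,-.029,.047]])
def pose(q,X,z=0):
    c,s_=np.cos(q[2]),np.sin(q[2]); X=np.array(X)
    return np.c_[q[0]+c*X[:,0]-s_*X[:,1],q[1]+s_*X[:,0]+c*X[:,1],X[:,2]+z]
def mask(im,roi):
    hsv=cv2.cvtColor(im,cv2.COLOR_RGB2HSV)
    H,S,V=[hsv[...,i].astype(int) for i in range(3)]
    m=((H>108)&(H<130)&(S>110)&(V>40))|((S<60)&(V>150))
    k=np.zeros(m.shape,bool);l,t,r,b=[int(v) for v in roi];k[t:b,l:r]=1
    m=(m&k).astype(np.uint8)
    n,lab,st,_=cv2.connectedComponentsWithStats(cv2.morphologyEx(m,cv2.MORPH_CLOSE,np.ones((5,5))))
    m=(lab==1+np.argmax(st[1:,4])).astype(np.uint8)
    c=cv2.findContours(m,cv2.RETR_EXTERNAL,cv2.CHAIN_APPROX_NONE)[0]
    h=cv2.convexHull(np.vstack(c)); o=np.zeros_like(m); cv2.fillConvexPoly(o,h,1); return o
def render(s,P,R,q,z=0,sub=4):
    uv=proj(s,pose(q,HULL,z),P,R)
    h=cv2.convexHull(uv.astype(np.float32)).reshape(-1,2)
    o=np.zeros((480*sub,640*sub),np.uint8)
    cv2.fillConvexPoly(o,np.round((h+.5)*sub-.5).astype(np.int32),255)
    return cv2.resize(o,(640,480),interpolation=cv2.INTER_AREA)/255.
def fit(views,q0,z=0):
    # views: list of (s,P,R,mask)
    f=lambda q:sum(np.abs(render(s,P,R,(q[0],q[1],q[2]/5),z)-m).sum()/m.sum() for s,P,R,m in views)
    q0=np.array([q0[0],q0[1],q0[2]*5])
    r=minimize(f,q0,method='Nelder-Mead',options=dict(initial_simplex=q0+np.array([[0,0,0],[.02,0,0],[0,.02,0],[0,0,.5]]),xatol=1e-4,fatol=1e-4))
    return np.array([r.x[0],r.x[1],r.x[2]/5]),r.fun
def draw(s,P,R,q,im,z=0,col=(255,0,0)):
    for b in (box(.085,.033,.05),box(.0725,.0205,0),[[.084,.029,.047],[.094,.029,.047],[.094,-.029,.047],[.084,-.029,.047]]):
        cv2.polylines(im,[np.round(proj(s,pose(q,b,z),P,R)*8).astype(np.int32)],True,col,1,cv2.LINE_AA,3)
E
cat > f1.py <<'E'
from h import *
rois={'brass':{'scene':(270,228,310,296),'side':(266,218,350,256)},'steel':{'scene':(380,222,425,288),'side':(260,292,356,340)}}
S={n:optics.snapshot(n) for n in('scene','side')}
ims={n:S[n]['image'].copy() for n in S}
for t in rois:
    v=[]
    for n in S:
        P,R=campose(S[n]); v.append((S[n],P,R,mask(S[n]['image'],rois[t][n])))
    b=rois[t]['scene'];g=onz(S['scene'],[((b[0]+b[2])/2,(b[1]+b[3])/2)],.03,P=v[0][1],R=v[0][2])[0]
    for vv,nm in((v,'both'),(v[:1],'scene'),(v[1:],'side')):
        q,e=fit(vv,[g[0],g[1],np.pi-.0 if t=='brass' else 0]); print(t,nm,q.round(4),round(e,3))
        if nm=='both':
            for s,P,R,m in v: draw(s,P,R,q,ims['scene' if s is S['scene'] else 'side'])
a=cv2.resize(ims['scene'][200:320,240:440],None,fx=4,fy=4); cv2.imwrite('pics/f1a.png',a[:,:,::-1])
a=cv2.resize(ims['side'][210:350,250:370],None,fx=4,fy=4); cv2.imwrite('pics/f1b.png',a[:,:,::-1])
E
python3 f1.py
```

```text
brass both [0.5793 0.0182 3.3981] 0.085
brass scene [0.5771 0.0177 3.3911] 0.04
brass side [0.5799 0.017  3.404 ] 0.027
steel both [0.4906 0.2655 0.0987] 0.09
steel scene [0.4893 0.2653 0.0991] 0.031
steel side [0.4915 0.266  0.1055] 0.052
```

View pics/f1a.png

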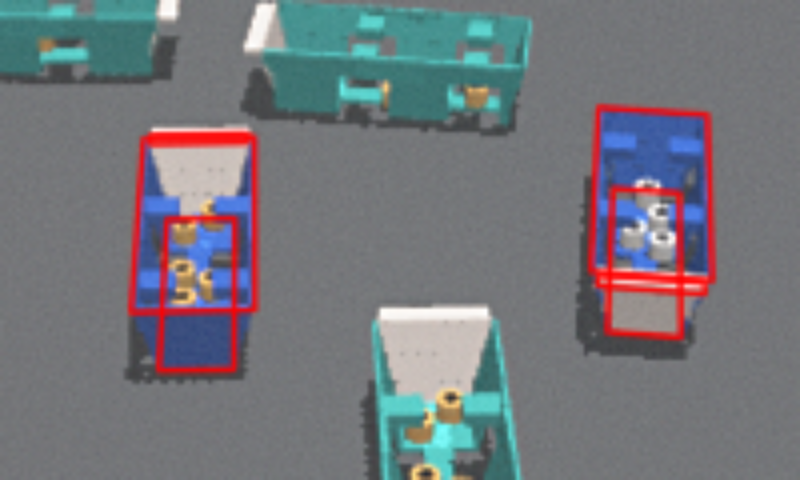

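View pics/f1b.png

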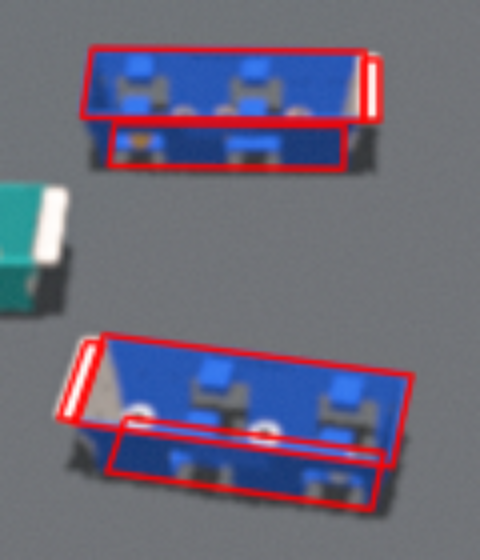

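The overlays fit both totes well. Brass is at about (0.579, 0.018) with its axis at 3.398 rad. Steel is at about (0.4905, 0.2655) with yaw 0.10. I'll move above the brass tote.

Request:
{"method": "arm_command", "body": {"plan": [[1,0.335,0.511,0.06,-11.6],[1,0.335,0.511,0.06,-11.6],[1,0.335,0.511,0.06,-11.6],[1,0.335,0.511,0.06,-11.6],[1,0.335,0.511,0.06,-11.6],[1,0.335,0.511,0.06,-11.6],[1,0.335,0.511,0.06,-11.6],[1,0.335,0.511,0.06,-11.6],[1,0.335,0.511,0.06,-11.6],[1,0.335,0.511,0.06,-11.6]]}}

```text
time: 2.1
tool_pos: [0.5795, 0.02, 0.2658]
ee_rot: [-3.141, -0.0, -1.313]
wrist_force: [0.2, -1.2, 0.3]
width: 0.094
```

```bash
cat > w.py <<'E'
from h import *
import sys
q0=eval(sys.argv[1]);fn=sys.argv[2]
o=robot.get_obs();s=optics.snapshot('wrist');P,R=campose(s,o)
print(o['tool_pos'],o['ee_rot'],o['time'])
uv=proj(s,pose(q0,HULL),P,R);a=uv.min(0)-40;b=uv.max(0)+40
roi=(max(a[0],0),max(a[1],0),min(b[0],640),min(b[1],480))
im=s['image'].copy()
m=mask(im,roi);q,e=fit([(s,P,R,m)],q0);print(q,e,roi)
draw(s,P,R,q,im);draw(s,P,R,q0,im,col=(0,255,0));cv2.imwrite('pics/'+fn,im[:,:,::-1])
E
python3 w.py '[.579,.018,3.398]' w1.png
```

```text
[0.57954034 0.02004292 0.26579217] [-3.14107704e+00 -3.43162434e-04 -1.31345656e+00] 2.1
[0.58077057 0.01960349 3.40044094] 0.0629089518815883 (np.float64(250.39768970413132), np.float64(84.46674023918105), np.float64(400.66094077407615), np.float64(340.50002371659656))
```

View pics/w1.png

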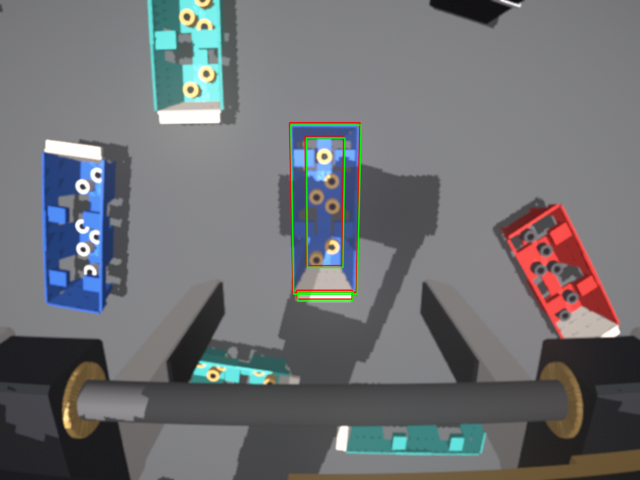

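The wrist view shows the brass tote centred at (325,210), white end at the bottom. The fit is (0.580, 0.019, 3.400), which agrees with the other cameras. The steel tote is visible at left (75,225), so I'll fit it from here as well.

```bash
python3 w.py '[.4905,.2655,.1]' w2.png
```

```text
[0.58202417 0.02557219 0.26525086] [-3.13782345  0.00419423 -1.30729567] 2.15
[0.49132774 0.26801657 0.10906741] 0.03329742883928749 (np.float64(9.31996990779271), np.float64(102.97492869260637), np.float64(162.5014673712031), np.float64(357.48146248911047))
```

Request:
{"method": "arm_command", "body": {"plan": [[1,0.0005,-0.001,-0.06,-0.2],[1,0.0005,-0.001,-0.12,-0.2],[1,0.0005,-0.001,-0.18,-0.2],[1,0.0005,-0.001,-0.22,-0.2],[1,0.0005,-0.001,-0.2415,-0.2],[1,0.0005,-0.001,-0.2415,-0.2],[1,0.0005,-0.001,-0.2415,-0.2]]}}

```text
time: 3.08
tool_pos: [0.5799, 0.0163, 0.0255]
ee_rot: [-3.14, -0.001, -1.318]
wrist_force: [-0.5, 0.4, 0.5]
width: 0.0941
```

Request:
{"method": "arm_command", "body": {"plan": [[0.7,0,0,0,0],[0.55,0,0,0,0],[0.55,0,0,0,0],[0.55,0,0,0,0],[0.55,0,0,0,0],[0.55,0,0,0,0]]}}

```text
time: 3.82
tool_pos: [0.5793, 0.0175, 0.0247]
ee_rot: [-3.141, 0.001, -1.318]
wrist_force: [-2.0, 3.4, 5.1]
width: 0.0655
```

Request:
{"method": "arm_command", "body": {"plan": [[0.3,0,0,0,0],[0.3,0,0,0,0],[0.3,0,0,0,0],[0.3,0,0,0.02,0],[0.3,0,0,0.04,0],[0.3,0,0,0.07,0],[0.3,0,0,0.11,0],[0.3,0,0,0.125,0],[0.3,0,0,0.125,0]]}}

```text
time: 4.95
tool_pos: [0.5792, 0.0164, 0.1486]
ee_rot: [-3.142, -0.001, -1.318]
wrist_force: [0.2, 0.0, -4.1]
width: 0.0659
```

```bash
python3 - <<'E'
from h import *
s=snap('scene','s2.png');snap('side','d2.png');print(robot.get_obs())
E
python3 -c "
import cv2,numpy as np
a=cv2.imread('pics/s2.png')[150:350,180:460];b=cv2.imread('pics/d2.png')[150:350,180:460]
cv2.imwrite('pics/c2.png',cv2.resize(np.vstack([a,b]),None,fx=1.5,fy=1.5))"
```

```text
{'time': 5.05, 'joint_positions': array([-6.88745523e-02,  1.71185057e-01,  1.39433131e+00, -5.10291233e-04,
        1.58036489e+00,  1.24925605e+00]), 'qvel': array([0.00186563, 0.00657273, 0.0107046 , 0.00238116, 0.00264289,
       0.00138007]), 'joint_torque': array([-1.58554560e-02, -4.09681177e+01, -3.31685400e+01,  2.10360886e-02,
       -7.39678019e-02, -8.27912629e-06]), 'tool_pos': array([0.57782713, 0.01669454, 0.14634581]), 'ee_rot': array([ 3.13736258e+00,  8.71184109e-04, -1.31813623e+00]), 'wrist_force': array([-8.25284232e-01, -3.26651829e-04, -6.07412338e+00]), 'wrist_torque': array([0.05389338, 0.01257124, 0.02167142]), 'width': 0.06586682667857328}
```

View pics/c2.png

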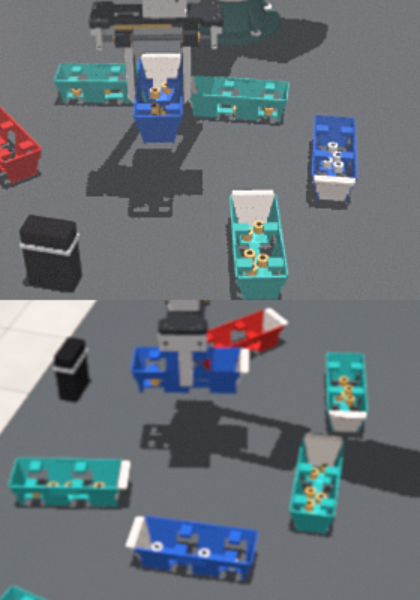

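The brass tote is lifted level and the wrist force reads about -5 N. Next I carry it over the steel tote.

Request:
{"method": "arm_command", "body": {"plan": [[0.3,-0.009,0.025,0,-0.9],[0.3,-0.021,0.06,0,-2],[0.3,-0.035,0.097,0,-3.4],[0.3,-0.049,0.136,0,-4.8],[0.3,-0.063,0.175,0,-6.2],[0.3,-0.075,0.21,0,-7.4],[0.3,-0.084,0.234,0,-8.2],[0.3,-0.089,0.248,0,-8.6],[0.3,-0.089,0.248,0,-8.6],[0.3,-0.089,0.248,0,-8.6]]}}

```text
time: 6.3
tool_pos: [0.4903, 0.2639, 0.1484]
ee_rot: [3.141, -0.001, -1.469]
wrist_force: [-0.2, -1.0, -5.0]
width: 0.0655
```

```bash
python3 - <<'E'
from h import *
o=robot.get_obs();print(o['tool_pos'],o['ee_rot'],o['wrist_force'],o['width'])
z=.125
for n in('scene','side'):
    s=optics.snapshot(n);P,R=campose(s);im=s['image'].copy()
    draw(s,P,R,(.491,.2665,.102),im,0,(255,0,0)); draw(s,P,R,(.491,.2665,.102+np.pi),im,z,(0,255,0))
    c=proj(s,[[.491,.2665,.1]],P,R)[0].astype(int)
    im=cv2.resize(im[c[1]-70:c[1]+70,c[0]-80:c[0]+80],None,fx=4,fy=4)
    cv2.imwrite('pics/t_%s.png'%n,im[:,:,::-1])
E
```

```text
[0.49030662 0.26385964 0.14841719] [ 3.14090008e+00 -1.23981758e-03 -1.46881953e+00] [-0.2225909  -1.04352873 -4.99879926] 0.06551732864704869
```

View pics/t_scene.png

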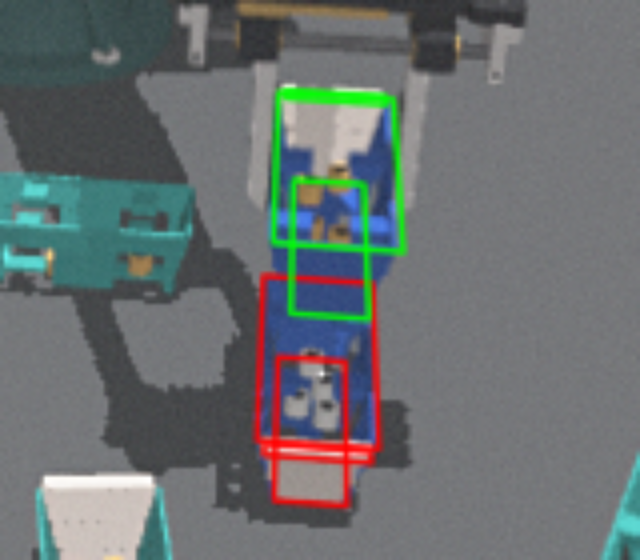

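View pics/t_side.png

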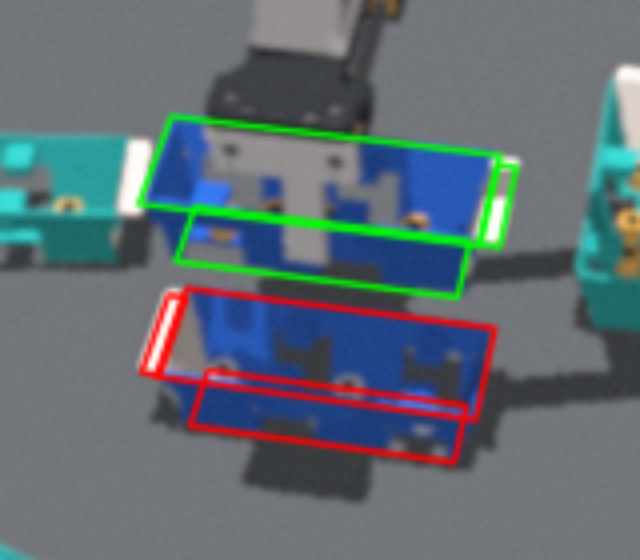

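Both views show the green target wireframe within about 2–3 mm of the held brass tote, with its white end over the steel tote's plain end. I'll nudge it +2 mm in x and y and lower gently.

Request:
{"method": "arm_command", "body": {"plan": [[0.3,0.001,0.002,-0.01,0],[0.3,0.002,0.002,-0.03,0],[0.3,0.002,0.002,-0.048,0],[0.3,0.002,0.002,-0.06,0],[0.3,0.002,0.002,-0.066,0],[0.3,0.002,0.002,-0.07,0],[0.3,0.002,0.002,-0.072,0],[0.3,0.002,0.002,-0.074,0],[0.3,0.002,0.002,-0.074,0],[0.3,0.002,0.002,-0.074,0]]}}

```text
time: 7.65
tool_pos: [0.4922, 0.2669, 0.0753]
ee_rot: [-3.141, 0.0, -1.468]
wrist_force: [-0.5, -0.2, -4.7]
width: 0.0656
```

```bash
cat > chk.py <<'E'
from h import *
import sys
z=float(sys.argv[1])
o=robot.get_obs();print(o['time'],o['tool_pos'],o['ee_rot'],o['wrist_force'],o['width'])
ims=[]
for n in('scene','side'):
    s=optics.snapshot(n);P,R=campose(s);im=s['image'].copy();raw=im.copy()
    draw(s,P,R,(.491,.2665,.102),im,0,(255,0,0)); draw(s,P,R,(.491,.2665,.102+np.pi),im,z,(0,255,0))
    c=proj(s,[[.491,.2665,.06]],P,R)[0].astype(int)
    ims.append(np.hstack([cv2.resize(i[c[1]-55:c[1]+55,c[0]-75:c[0]+75],None,fx=2.6,fy=2.6,interpolation=cv2.INTER_CUBIC) for i in(im,raw)]))
cv2.imwrite('pics/'+sys.argv[2],np.vstack(ims)[:,:,::-1])
E
python3 chk.py .051 p1.png
```

```text
7.65 [0.49223164 0.26694314 0.07526812] [-3.14110903e+00  7.56224663e-05 -1.46801420e+00] [-0.52464295 -0.20302789 -4.70703679] 0.06560153780574862
```

View pics/p1.png

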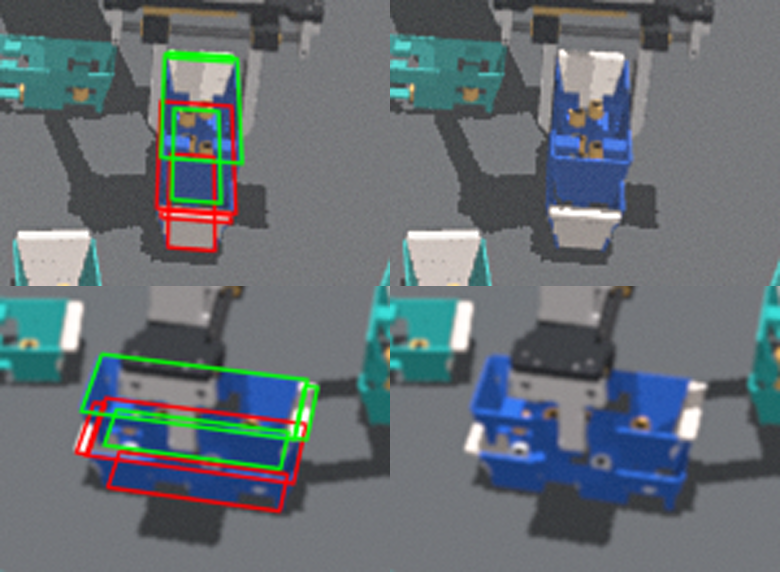

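The brass tote sits just above the steel one, aligned within a few mm, and still carries its full weight (-4.7 N). I'll lower it slowly until the weight comes off.

Request:
{"method": "arm_command", "body": {"plan": [[0.3,0,0,-0.001,0],[0.3,0,0,-0.002,0],[0.3,0,0,-0.003,0],[0.3,0,0,-0.004,0],[0.3,0,0,-0.005,0],[0.3,0,0,-0.005,0],[0.3,0,0,-0.005,0]]}}

```text
time: 8.62
tool_pos: [0.4922, 0.2669, 0.0708]
ee_rot: [-3.141, 0.0, -1.468]
wrist_force: [-2.8, -0.9, 2.3]
width: 0.0657
```

Contact came at the expected height, with the underside at about 46 mm. I'll let go.

Request:
{"method": "arm_command", "body": {"plan": [[0.7,0,0,0,0],[0.8,0,0,0,0],[1,0,0,0,0],[1,0,0,0,0],[1,0,0,0,0],[1,0,0,0,0]]}}

```text
time: 9.38
tool_pos: [0.4921, 0.2669, 0.07]
ee_rot: [-3.142, -0.0, -1.468]
wrist_force: [-0.1, -0.6, -0.4]
width: 0.0942
```

```bash
python3 chk.py .046 p2.png
```

```text
9.375 [0.49212711 0.26688041 0.06995511] [-3.14152610e+00 -7.45379629e-05 -1.46802841e+00] [-0.07370414 -0.55870797 -0.40522985] 0.09420183754317879
```

View pics/p2.png

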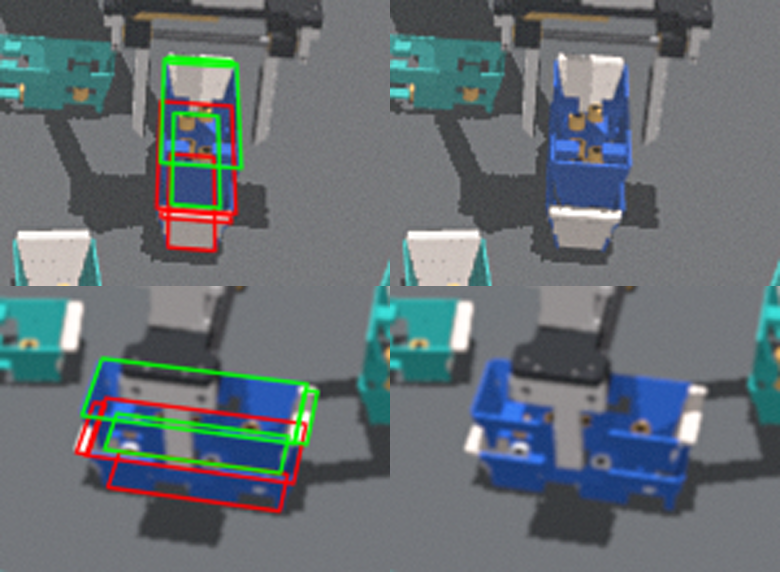

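The fingers are clear, but the near rim hardly dropped compared with the last picture, so the tote may be tilted. I'll retreat straight up and look from above.

Request:
{"method": "arm_command", "body": {"plan": [[1,0,0,0.02,0],[1,0,0,0.06,0],[1,0,0,0.11,0],[1,0,0,0.16,0],[1,0,0,0.2,0],[1,0,0,0.2,0],[1,0,0,0.2,0]]}}

```text
time: 10.35
tool_pos: [0.4917, 0.2667, 0.2687]
ee_rot: [3.14, -0.001, -1.468]
wrist_force: [-0.3, 0.2, -1.2]
width: 0.0939
```

```bash
python3 chk.py .046 p3.png; python3 - <<'E'
from h import *
snap('scene','s4.png');snap('side','d4.png');o=robot.get_obs();s=snap('wrist','w4.png')
for n in 'sd':
    a=cv2.imread('pics/%s4.png'%n); 
    a=a[205:300,355:450] if n=='s' else a[260:350,250:365]
    cv2.imwrite('pics/%s4z.png'%n,cv2.resize(a,None,fx=6,fy=6,interpolation=cv2.INTER_CUBIC))
E
```

```text
10.35 [0.49173624 0.26671083 0.26872536] [ 3.13994663e+00 -6.04268056e-04 -1.46805158e+00] [-0.33719606  0.2109765  -1.20194579] 0.09389219792185427
```

View pics/p3.png

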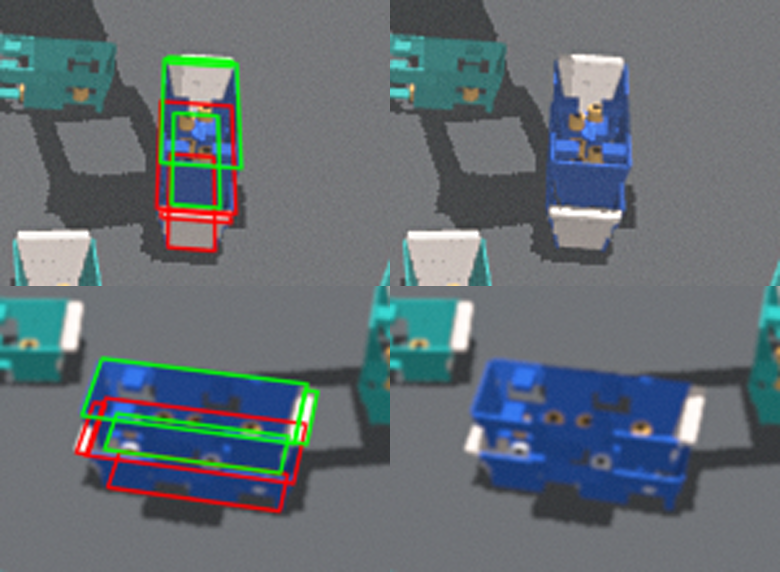

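View pics/d4z.png

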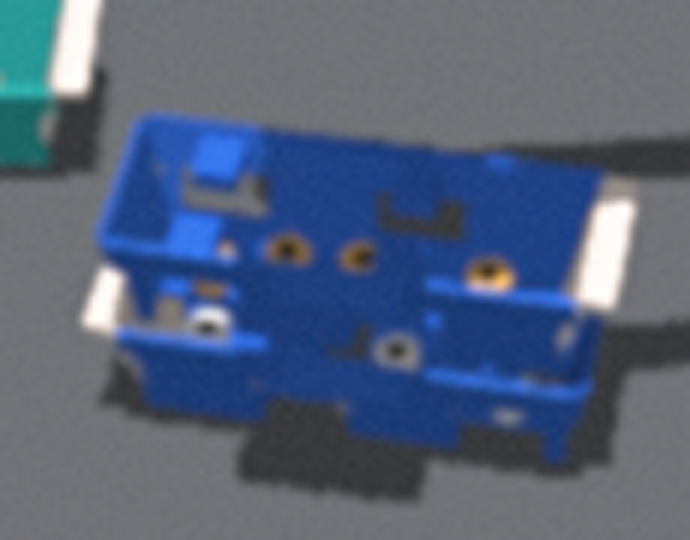

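View pics/w4.png

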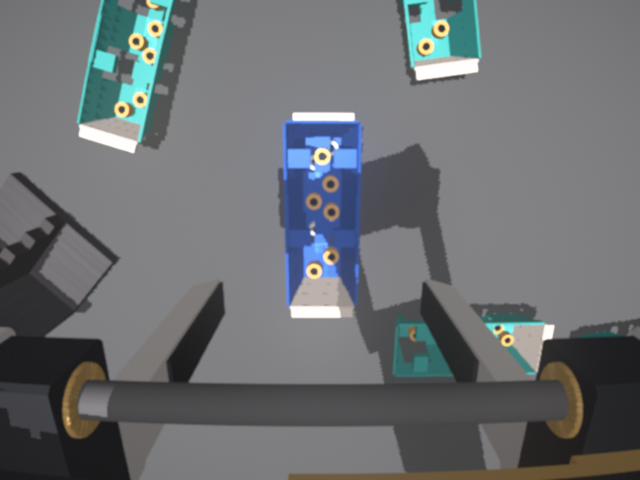

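View pics/s4z.png

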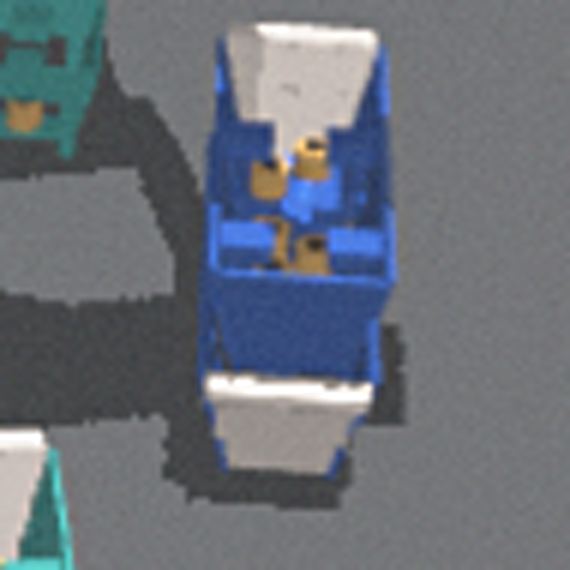

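The pictures show brass stacked with its white end over steel's plain end. I need tilt and offset as numbers, so I'll do a 6-DoF fit from rim and lip corners in the three views.

```bash
cat > fit6.py <<'E'
from h import *
from scipy.optimize import least_squares
z6=lambda p,o:((p[0]+.5)/6-.5+o[0],(p[1]+.5)/6-.5+o[1])
o=robot.get_obs()
C={}
for n in('scene','side','wrist'):
    s=optics.snapshot(n); C[n]=(s,)+campose(s,o)
# brass frame (+x white). front = plain end -x (world +x). world y+ ~ brass -y
A=[-.085,.033,.05]; B=[-.085,-.033,.05]   # world: +x -y ; +x +y
L1=[.094,.029,.047]; L2=[.094,-.029,.047]  # lip outer: world -x,-y ; -x,+y
D=(250,260);S0=(355,205)
obs=[('side',A,z6((140,117),D)),('side',B,z6((103,248),D)),('side',L1,z6((636,190),D)),('side',L2,z6((612,307),D)),
('scene',A,z6((212,266),S0)),('scene',B,z6((392,284),S0)),('scene',L1,z6((232,25),S0)),('scene',L2,z6((380,33),S0)),
('wrist',A,(360.5,122.5)),('wrist',B,(285.5,122.5)),('wrist',L1,(353,317.5)),('wrist',L2,(291,317.5))]
def res(x,ob,full=False):
    R=Ro.from_euler('xyz',x[3:]).as_matrix();r=[]
    for n,p,uv in ob:
        s,P,Rc=C[n]; r.append(proj(s,[R@np.array(p)+x[:3]],P,Rc)[0]-uv)
    return np.array(r) if full else np.ravel(r)
for sel in(('scene','side','wrist'),('scene','side')):
    ob=[q for q in obs if q[0] in sel]
    r=least_squares(res,[.491,.266,.046,0,0,3.24],args=(ob,),loss='soft_l1')
    print(sel,r.x.round(4));print(res(r.x,ob,True).round(1).tolist())
E
python3 fit6.py
```

```text
('scene', 'side', 'wrist') [ 0.4904  0.2678  0.0467 -0.0046 -0.0081  3.2412]
[[0.8, -0.3], [-0.9, -0.2], [1.0, -0.1], [0.9, 0.5], [-0.2, 1.2], [0.9, 0.4], [-0.2, 0.3], [-0.6, 0.4], [1.8, -0.3], [-2.4, -0.6], [-0.5, 0.5], [0.4, 0.5]]
('scene', 'side') [ 0.4908  0.2684  0.0478 -0.0041 -0.0108  3.2381]
[[0.5, -0.6], [-1.3, -0.5], [0.7, -0.3], [0.5, 0.3], [-0.1, 1.0], [1.1, 0.2], [0.1, -0.1], [-0.2, 0.1]]
```

The fit puts the underside at about 47 mm (46 expected), tilt about 0.01 rad and centre within 2 mm of the steel tote. Yaw is within 0.01 rad of the opposite direction, and the steel tote still matches its starting wireframe.

```bash
python3 -c "
from bench import robot
print(robot.get_obs()['time'],robot.close_job())"
```

```text
the job is handed in; nothing more can be done
10.75 None
```

The brass tote now stands on the steel tote's ledges with its white end over the steel tote's plain blue end. I let go, raised the gripper about 0.2 m clear and handed the job in at 10.75 s.

I gripped the brass tote on its side pads, turned it about 9° during the carry, lowered it until the ledges took its weight, then opened the fingers. The red tote and the turquoise look-alikes were not touched.

Last checks, from a corner fit across the three cameras:

| Check | Measured | Required |
|---|---|---|
| Horizontal offset of the centres | about 2 mm | below 15 mm |
| Height of the brass tote above the steel tote | about 46.7 mm | 43 to 48 mm |
| Tilt of the brass tote | about 0.01 rad | below 0.05 rad |
| Long axes out of line | about 0.01 rad | below 0.2 rad |

- **Height margin:** using only the two fixed cameras, the fit gave 47.8 mm, which is close to the upper limit. The robot's own height reading when it touched down pointed to 46 mm.
- **Fit quality:** the corner pixels matched to about 1 px, except two in the wrist view that were off by about 2 px.
- **Steel tote:** it still matched its starting outline in the final pictures. I did not fit its position or tilt again.

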